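Raise the torque dial four clicks and store it

TASK

Make the screwdriver's torque setting four clicks higher: with a fingertip, push one side of the bar on the red controller's dial so that the dial turns clockwise (seen from above) exactly four clicks from where it stands, never pinching the bar or forcing it. Only once the dial rests there, press the green button on the yellow box fully down to store the setting, let it come up again and withdraw, leaving the loose things on the bench where they are.

Things in the scene. Friction and masses are not known exactly. Their poses are not given: they have to be found in the camera images.
- controller: Torque controller, a red box 160 x 160 x 62 mm with a black top, fixed to the bench. Origin at the centre of its underside, z up. The dial sits in the middle of its top; white ticks around the dial (56 mm from its axis) mark the ten click stops, one each 24 degrees.
- dial_centre (a point): Point on the dial's vertical axis, at the upper face of its grey disc (disc 84 mm across, 12 mm thick, on the box's top). A straight upright red bar, 78 mm long, 14 mm thick, with flat vertical sides, runs across the disc through the axis and stands 28 mm above this face.
- dial_mark (a point): Point on top of the bar, 36 mm from the dial's axis, at the end of the bar that has the white stripe; the direction from dial_centre to it (in plan) is where the bar points. 28 mm above the disc's face.
- dial (a joint): Angle of the dial in rad, growing as it turns clockwise seen from above. Click stops lie at 0, 0.419, 0.838 ... 3.77 (every 24 degrees); the dial turns no farther at either end. A sprung detent pulls it to the nearest stop: it resists with about 0.15 N m (5 N at 30 mm from the axis) on leaving a stop, less and less until half-way (12 degrees), then snaps on to the next stop by itself, running ahead of the pushing finger. It starts at rest in one of the stops 0 to 3.
- button_box: Yellow box 90 x 90 x 42 mm fixed to the bench, origin at the centre of its underside. A round black housing with the green store button is on the middle of its top.
- store_top (a point): Centre of the top face of the green store button (36 mm across). It is pressed straight down, 6 mm travel, about 5 N when fully down, and springs back.
- store (a joint): How far the store button is pressed, in m: 0 up, 0.006 fully down; it stores at 0.004.
- tape: Loose roll of yellow tape lying flat, 100 mm across, 24 mm high; origin at the centre of its underside. To be left alone.
- screw_box: Loose cardboard box of screws 70 x 100 x 65 mm, origin at the centre of its underside. To be left alone.
- jar: Loose jar with red lid, 60 mm across, 85 mm high, origin at the centre of its underside. To be left alone.
- driver: Loose screwdriver with red handle, 200 mm long, lying along its x axis. To be left alone.
- bit_case: Loose black and red bit case 60 x 120 x 24 mm, origin at the centre of its underside. To be left alone.
- carriage_bolt: Loose steel bolt, 129 mm long, 23 mm across its heads, lying along its x axis. To be left alone.
Not all that is in view belongs to the job. What is shaped like the button_box but purple is not meant.

How it is judged:
On the way, in this order (a step that is already met when the one before it is completed fails the run):
1. the dial has been turned four clicks clockwise and rests in that stop, untouched by the fingers (distance of dial_mark from where it was at the start of the episode between 0.0496 and 0.0571 m and velocity of joint dial between -0.1 and 0.1 rad/s and contact force between the fingers and dial below 0.1 N), for 0.2 s.
2. the store button is pressed down with the dial still there (distance of dial_mark from where it was at the start of the episode between 0.0496 and 0.0571 m and value of joint store above 0.004 m), for 0.05 s.
At the end, for the whole second after the job is handed in: The dial rests four click stops clockwise of where it started (within 9 degrees) and the store button is up again (less than 1.5 mm down) (distance of dial_mark from where it was at the start of the episode between 0.0496 and 0.0571 m and value of joint store below 0.0015 m and velocity of joint dial between -0.1 and 0.1 rad/s); the robot touches nothing.
It fails at once if the store button is pressed while the dial is not four clicks on from its start (not (distance of dial_mark from where it was at the start of the episode between 0.0496 and 0.0571 m) and value of joint store above 0.004 m).
It fails at once if the dial's bar is pinched or forced (over 30 N from the fingers) (contact force between the fingers and dial above 30 N).
It fails at once if a loose thing on the bench is shifted by more than 25 mm or lifted (distance of any of tape, screw_box, jar, driver, bit_case, carriage_bolt from where it was at the start of the episode above 0.025 m).
It also fails if it takes over 48 s, if anything falls off the work surface, if the arm or the gripper's body presses on something with over 40 N, if the wrist force passes 120 N, or if a joint passes its speed limit or range.

ROBOT

A 6-joint arm with a two-finger parallel gripper is mounted at the origin on the work surface. World frame = base frame: x ahead of the robot, y to its left, z up, the work surface at z = 0. Lengths are in m, angles in rad, forces in N, time in s.
With the tool pointing down it reaches from about 0.2 to 0.875 m from the base axis. Payload 3.4 kg.
Tool frame: the origin (TCP) lies between the finger pads; the fingertips stand 25 mm ahead of it and the grasp point (between the pads) lies 6 mm ahead of it (r.nose_length is the z of the fingertips in the tool frame, in m); z points along the fingers, x is the direction in which the jaws open and shut, and the axes are right-handed (so a half turn about z gives the same grasp; the last joint's range is limited). The gripper opens to 94 mm and grips with 3 to 60 N. Pads are 16 mm wide; open, the fingers measure 119 mm over their backs; the gripper's body (75 mm by 177 mm) begins 78 mm behind the grasp point.
Start: joints at [1.199, 0.276, 1.505, -0, 1.361, -0.121], TCP at [0.143, 0.557, 0.208] pointing down, gripper open.
Joint ranges: [-2.89, 2.89], [-0.75, 2.08], [0.22, 2.7], [-1.18, 4.32], [0.11, 2.71], [-2.7, 2.7]. Speed limits (rad/s): [2.57, 2.57, 3.14, 3.14, 3.14, 3.14].

INTERFACE

Orientations are given as a unit quaternion [w, x, y, z].
In Python, from plant import r, gripper_to, inverse_kinematics, vision, models, telemetry gives the robot as it stands. Calls block until the motion is done:
- r.move_to(position, orientation): joint-space move of the TCP to a pose.
- r.move_l(position, rot=None, vel=0.15, guard=None): straight line of the TCP; rot=None keeps the orientation; vel is the mean speed in m/s. With guard (N) it stops when the force on the tool has changed by that much, and returns True; else False.
- r.movej(angles): joint-space move.
- gripper_to(opening, f_grip=None): finger opening in m; f_grip is the grip in N (None keeps the last); returns when the fingers have stopped.
- r.hold(seconds).
- inverse_kinematics(position, orientation): joint angles nearest the present ones, or None.
- vision.snapshot(name): name is "side" or "top" or "wrist"; returns the picture (480x640x3 uint8, red, green, blue); there is no depth.
- vision.get_calibration(name): a dict with "fx", "fy", "cx", "cy" (pixels), "position" and "orientation" of the camera in the world. Camera axes: x right, y down, z forward; pixel columns grow to the right and rows downward; lengths in m; the calibration is good to about 2 mm. A picture is of the moment at which its call begins: read the wrist's pose just before it. get_calibration takes no time and is no camera call; for the wrist camera it gives the pose at the moment of the call.
A pose or a line that the arm cannot do raises r.PlanningError and nothing moves.
- r.sign_off(): hands the job in, once; it reports no verdict.
Trained networks look in the newest picture that a camera, given by its name, has taken for a name from the list of things; names that differ only in an ending like _2 or _b are one class to them, and where a whole thing is asked for, a point or a joint stands for the part that bears it (a point fixed in the world has none). Each returns a list of dicts, best first, with "score" (0 to 1); they miss things now and then, are a little off and sometimes report something else, mostly with a low value. They report only what shows in the picture. A call takes as long as a camera call. They do not tell look-alikes from the thing itself.
- models.boxes_of(thing, camera): "at" ([x, y, z] in m, in world coordinates, good to about 4 mm: the middle of the surface that is visible of it).
- models.regions_of(thing, camera): "pixels" (480x640 bool, what is visible of it).
- models.mark_of(thing, camera): "at" ([x, y, z] in m, in world coordinates, good to about 4 mm: a listed point, or the origin of a listed thing).
Readings, each from a call of its own:
- telemetry.current_t(): time.
- telemetry.current_joints(): joint angles.
- telemetry.current_dq(): joint speeds.
- telemetry.current_joint_efforts(): joint torques, N m.
- telemetry.current_ee_pos(): TCP position.
- telemetry.current_tool_rot(): TCP orientation.
- telemetry.current_wrist_force(): force on the tool from outside, world axes, zero at the start.
- telemetry.current_torque(): the same for the moment, N m.
- telemetry.current_opening(): finger opening in m.
Only numpy, scipy, OpenCV 4.12 (cv2) and the standard library are available. Lean on these libraries where they do the work, as an engineer would, in place of code of your own. Each camera call takes 0.05 s, during which the arm holds its last target. There are 200 camera calls.

## Working session

There is one attempt and no reset: what is moved stays moved. The work goes in short steps, each a Python script; the robot and the scene stay as the last script left them, time stands still between calls to the robot, and variables do not carry over. Pictures are saved under pics/ and viewed, about 8 in all and at most 12, crops included, and the job is handed in when it is done.

```bash
mkdir -p pics; ls
python3 - <<'E'
from plant import r, vision, models, telemetry
import cv2, numpy as np
ims=[]
for c in ("top","side"):
    im=vision.snapshot(c); cv2.imwrite(f"pics/{c}0.png",im[...,::-1])
    k=vision.get_calibration(c); print(c,{a:np.round(b,4) for a,b in k.items()})
    for t in ("dial_centre","dial_mark","store_top","controller","button_box"):
        print(c,t,[(np.round(d["at"],4),round(d["score"],2)) for d in models.mark_of(t,c)][:4])
print(r.nose_length,telemetry.current_t(),telemetry.current_tool_rot())
E
```

```text
pics
top {'fx': np.float64(455.8121), 'fy': np.float64(455.8121), 'cx': np.float64(316.0768), 'cy': np.float64(245.0981), 'position': array([0.4555, 0.0236, 1.181 ]), 'orientation': array([-0.0297,  0.7082, -0.7045,  0.0359])}
top dial_centre [(array([0.599 , 0.1972, 0.0727]), 0.73)]
top dial_mark [(array([0.5967, 0.2328, 0.1016]), 0.93)]
top store_top [(array([ 0.5373, -0.1642,  0.0653]), 0.66), (array([ 0.3883, -0.147 ,  0.068 ]), 0.44)]
top controller [(array([5.933e-01, 1.943e-01, 5.000e-04]), 0.76)]
top button_box [(array([ 0.3865, -0.1488,  0.0007]), 0.91), (array([ 0.5392, -0.1671,  0.0014]), 0.62)]
side {'fx': np.float64(525.6035), 'fy': np.float64(525.6035), 'cx': np.float64(319.2749), 'cy': np.float64(240.6456), 'position': array([-0.0401, -0.6307,  0.852 ]), 'orientation': array([-0.3922,  0.8385, -0.3472,  0.1503])}
side dial_centre [(array([0.5951, 0.1903, 0.0702]), 0.83), (array([0.3581, 0.362 , 0.0032]), 0.22)]
side dial_mark [(array([0.5926, 0.2242, 0.1032]), 0.69), (array([ 0.3781, -0.4018,  0.0016]), 0.61)]
side store_top [(array([ 0.5372, -0.1621,  0.0634]), 0.67), (array([ 0.3892, -0.1473,  0.0653]), 0.66), (array([0.3562, 0.3618, 0.0036]), 0.63), (array([ 0.7384,  0.0268, -0.0038]), 0.36)]
side controller [(array([5.942e-01, 1.935e-01, 5.000e-04]), 0.97)]
side button_box [(array([ 0.5371, -0.1653, -0.0013]), 0.89), (array([ 0.3836, -0.1482, -0.0016]), 0.78)]
0.025 0.6 [-1.34240240e-05  7.89994951e-01  6.13113346e-01  4.09222227e-05]
```

View pics/top0.png

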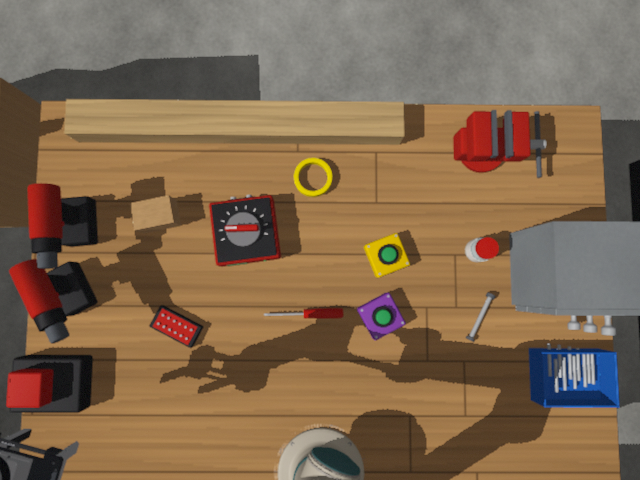

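View pics/side0.png

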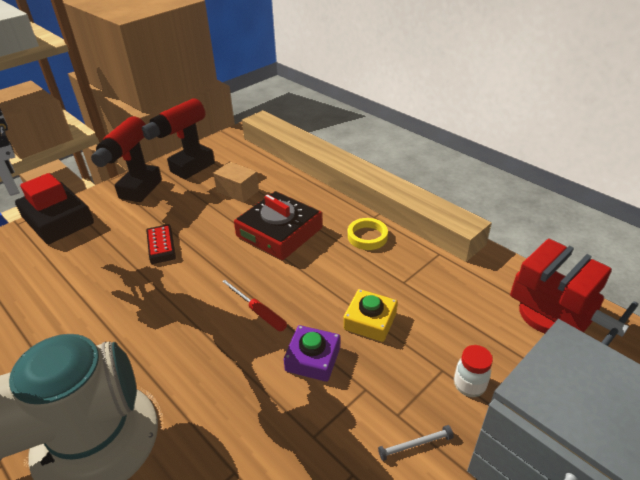

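The yellow box is at top (388,254) and side (371,315). Its look-alike at top (382,316) and side (312,352) is purple, so the yellow one is meant; world about (0.537,-0.163). The dial is at top (242,228), and its white-striped end points left (+y). I'll close the gripper and look from the wrist over the dial, then over the yellow box.

```bash
cat > h.py <<'E'
from plant import r, gripper_to, inverse_kinematics, vision, models, telemetry
import cv2, numpy as np
from scipy.spatial.transform import Rotation as R
def down(a):  # tool z down, tool x along world heading a
    x=np.array([np.cos(a),np.sin(a),0]);z=np.array([0,0,-1.]);y=np.cross(z,x)
    q=R.from_matrix(np.c_[x,y,z]).as_quat(); return q[[3,0,1,2]]
def cam(c):
    k=vision.get_calibration(c); q=np.array(k["orientation"])
    return k,R.from_quat(q[[1,2,3,0]]).as_matrix(),np.array(k["position"])
def to_plane(k,M,p,uv,z):
    d=M@np.array([(uv[0]-k["cx"])/k["fx"],(uv[1]-k["cy"])/k["fy"],1]); return p+d*(z-p[2])/d[2]
def look(name,things):
    c=cam("wrist"); im=vision.snapshot("wrist"); cv2.imwrite(f"pics/{name}.png",im[...,::-1])
    for t in things: print(name,t,[(np.round(d["at"],4),round(d["score"],2)) for d in models.mark_of(t,"wrist")][:3])
    return im,c
E
python3 - <<'E'
from h import *
gripper_to(0.0,10); print("open",telemetry.current_opening())
import pickle
q=telemetry.current_tool_rot(); out=[]
for i,(x,y) in enumerate([(0.52,0.19),(0.58,0.19)]):
    r.move_to([x,y,0.30],down(np.pi/2-0.3 if 0 else np.pi/2)); print(np.round(telemetry.current_joints(),2),telemetry.current_t())
    im,c=look(f"w{i}",["dial_centre","dial_mark","controller"]); print(np.round(c[2],3),np.round(c[1],2).tolist()); out.append((im,c))
pickle.dump(out,open("w.pkl","wb"))
cv2.imwrite("pics/w01.png",cv2.resize(np.hstack([o[0] for o in out])[...,::-1],(800,300)))
E
```

```text
open 0.0003578908417208949
[ 0.23  0.21  1.38  0.    1.56 -1.35] 3.95
w0 dial_centre [(array([0.5969, 0.1951, 0.0776]), 0.88)]
w0 dial_mark [(array([0.5951, 0.2313, 0.099 ]), 0.61)]
w0 controller [(array([0.596 , 0.1937, 0.0033]), 0.59)]
[0.45  0.19  0.477] [[-0.0, 0.97, 0.24], [1.0, 0.0, 0.0], [0.0, 0.24, -0.97]]
[ 0.2   0.3   1.25  0.    1.59 -1.37] 4.5
w1 dial_centre [(array([0.5949, 0.1927, 0.0756]), 0.55)]
w1 dial_mark [(array([0.5944, 0.2306, 0.0992]), 0.9)]
w1 controller [(array([0.5963, 0.19  , 0.0045]), 0.86)]
[0.511 0.19  0.476] [[-0.0, 0.97, 0.24], [1.0, 0.0, -0.0], [-0.0, 0.24, -0.97]]
```

View pics/w01.png

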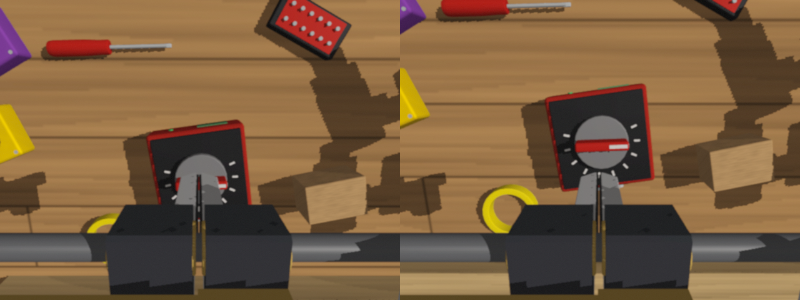

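Run:
```python
from h import *
import pickle
im,(k,M,p)=pickle.load(open("w.pkl","rb"))[1]
# rectified plan views at the bar-top plane: 0.25 mm/px, x up, y left
def rect(z,c=(0.596,0.193),h=0.075,n=300):
    g=np.linspace(-h,h,n); X=c[0]-g[:,None]+0*g; Y=c[1]-g[None,:]+0*g[:,None]
    P=np.stack([X,Y,np.full_like(X,z)],-1)-p; u=P@M
    return cv2.remap(im,(u[...,0]/u[...,2]*k["fx"]+k["cx"]).astype(np.float32),(u[...,1]/u[...,2]*k["fy"]+k["cy"]).astype(np.float32),1)
a,b=rect(0.102),rect(0.064); 
hsv=cv2.cvtColor(a,cv2.COLOR_RGB2HSV)
print(hsv[130:170:6,150],hsv[150,60:110:6])
for o in (a,b): cv2.line(o,(150,145),(150,155),(0,255,0),1); cv2.line(o,(145,150),(155,150),(0,255,0),1)
cv2.imwrite("pics/rect.png",cv2.resize(np.hstack([a,b])[...,::-1],(800,400)))
```

```text
[[  0  13  99]
 [  2 217 155]
 [  1 218 174]
 [  1 213 177]
 [  1 214 176]
 [  1 218 136]
 [  1 198 112]] [[150   7  35]
 [  6  27  48]
 [  1 122 184]
 [  9  17 197]
 [ 14  14 196]
 [ 13  16 197]
 [ 13  16 193]
 [  8  24 195]
 [  8  24 191]]
```

View pics/rect.png

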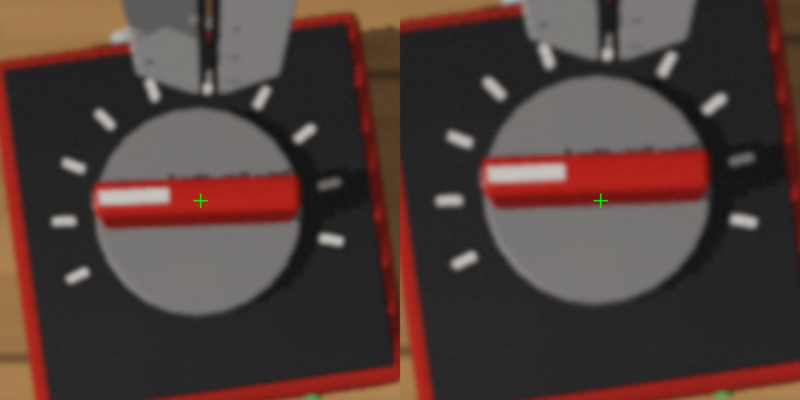

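The rectified views show the bar's top running from (95,191) to (298,185), with the stripe on the left. The second tick is at (449,200), on the same ray (about 92.3° from +x), so the dial is at stop 1. A fit to the ticks puts the axis at about (0.598,0.194). The target is a pointer at about -3.7°. Next I'll approach the near side of the striped end and find contact.

```bash
cat >> h.py <<'E'
C=np.array([0.5978,0.194]); PHI=np.radians(92.3); RAD=0.028; ZT=0.085
def pose(delta,off,rad=RAD,zt=ZT,flip=0):
    """finger facing the bar on its ccw side; bar turned clockwise by delta (rad), tool centre off from bar's mid-plane"""
    f=PHI-delta; e=np.array([np.cos(f),np.sin(f)]); t=np.array([np.sin(f),-np.cos(f)])
    xy=C+rad*e-off*t
    return [*xy,zt+r.nose_length],down(f-np.pi/2+flip)
E
python3 - <<'E'
from h import *
for fl in (0,np.pi):
    js=[inverse_kinematics(*pose(np.radians(d),.02,flip=fl)) for d in (-5,30,60,90)]
    print(fl,[None if j is None else np.round(j,2).tolist() for j in js])
p,q=pose(0,0.034,zt=0.15)
r.move_to(p,q); p,q=pose(0,0.034); print(r.move_l(p,vel=.1,guard=8))
f0=np.array(telemetry.current_wrist_force())
p,q=pose(0,0.014); g=r.move_l(p,vel=.015,guard=2.5)
e=np.array(telemetry.current_ee_pos()); print(g,np.round(e,4),np.round(np.array(telemetry.current_wrist_force())-f0,2))
t=np.array([np.sin(PHI),-np.cos(PHI)]); print("off",-(e[:2]-C)@t,telemetry.current_t(),np.round(telemetry.current_joints(),2))
E
```

```text
0 [[0.25, 0.4, 1.57, -0.0, 1.17, 0.12], [0.26, 0.43, 1.52, -0.0, 1.19, 0.74], [0.25, 0.45, 1.48, -0.0, 1.21, 1.25], [0.23, 0.47, 1.46, -0.0, 1.22, 1.76]]
3.141592653589793 [None, [0.26, 0.43, 1.52, -0.0, 1.19, -2.4], [0.25, 0.45, 1.48, -0.0, 1.21, -1.89], [0.23, 0.47, 1.46, -0.0, 1.22, -1.38]]
False
False [0.5826 0.2214 0.11  ] [ 0.46  0.47 -0.52]
off 0.014089367238245675 8.4 [0.25 0.41 1.55 0.   1.18 0.21]
```

Run:
```python
from h import *
im,c=look("w2",["dial_mark"])
s=vision.snapshot("side")
print([(np.round(d["at"],4),round(d["score"],2)) for d in models.mark_of("dial_mark","side")][:2])
cv2.imwrite("pics/v2.png",np.hstack([cv2.resize(im[150:390,200:440],(400,400)),cv2.resize(s[180:260,230:330],(500,400),interpolation=3)[:,:400]])[...,::-1])
```

```text
w2 dial_mark [(array([0.5962, 0.2277, 0.0985]), 0.92)]
[(array([0.5937, 0.2291, 0.1018]), 0.7)]
```

View pics/v2.png

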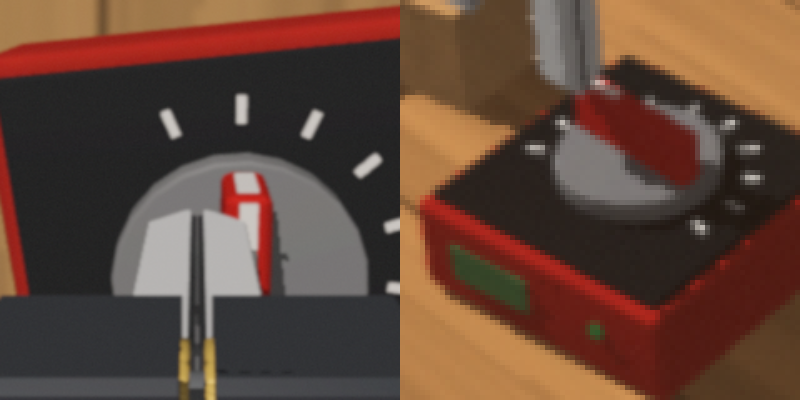

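The finger is just short of the bar, because the fingertips taper and are thinner than assumed. The bar hasn't moved. I'll keep advancing to contact.

Run:
```python
from h import *
t=np.array([np.sin(PHI),-np.cos(PHI)]); f0=np.array(telemetry.current_wrist_force())
for o in np.arange(.013,.004,-.001):
    g=r.move_l(pose(0,o)[0],vel=.01,guard=3.5)
    e=np.array(telemetry.current_ee_pos()); F=np.array(telemetry.current_wrist_force())-f0
    print(round(o,4),g,"off",round(-(e[:2]-C)@t,4),np.round(F,2),telemetry.current_t())
    if g or -F[:2]@t>2.5: break
```

```text
0.013 False off 0.0129 [-0.32 -0.25 -0.81] 8.85
0.012 False off 0.0119 [ 0.05  0.79 -0.32] 9.1
0.011 False off 0.0109 [ 0.3  -0.44 -0.46] 9.35
0.01 False off 0.0099 [ 0.31  0.54 -0.88] 9.6
0.009 False off 0.009 [ 0.25 -0.1   0.11] 9.85
0.008 False off 0.0079 [ 0.1  -0.49 -0.09] 10.1
0.007 False off 0.0069 [-0.4   0.04 -0.02] 10.35
0.006 False off 0.0059 [ 0.01  0.73 -1.05] 10.6
0.005 False off 0.0049 [-0.87  0.45 -0.92] 10.85
```

Run:
```python
from h import *
print(np.round(telemetry.current_ee_pos(),4),telemetry.current_opening())
im,c=look("w3",["dial_mark","dial_centre"])
s=vision.snapshot("side");tp=vision.snapshot("top")
for cc in("side","top"):print([(np.round(d["at"],4),round(d["score"],2)) for d in models.mark_of("dial_mark",cc)][:2])
cv2.imwrite("pics/v3.png",np.hstack([cv2.resize(im[150:390,200:440],(400,400)),cv2.resize(s[180:260,230:310],(400,400),interpolation=3)])[...,::-1])
```

```text
[0.5918 0.2218 0.11  ] 0.00012495897642013202
w3 dial_mark [(array([0.5973, 0.2321, 0.1003]), 0.81)]
w3 dial_centre [(array([0.5948, 0.1926, 0.0757]), 0.73)]
[(array([0.5967, 0.2299, 0.1041]), 0.9)]
[(array([0.5977, 0.2302, 0.1026]), 0.82)]
```

View pics/v3.png

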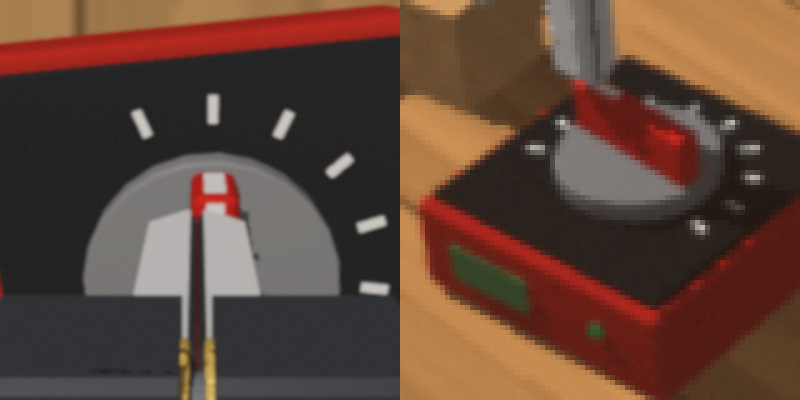

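Run:
```python
from h import *
k,M,p=cam("side")
def pr(P):
    u=(np.array(P)-p)@M; uv=np.array([u[0]/u[2]*k["fx"]+k["cx"],u[1]/u[2]*k["fy"]+k["cy"]]); return np.round(uv,1),np.round((uv-[230,180])*5+[400,0])
e=np.array(telemetry.current_ee_pos())
for z in (.085,.095,.102,.11,.12,.135): print("tip",z,*pr([e[0],e[1],z]))
for d in (.036,-.036):
  for z in (.074,.102): print("bar",d,z,*pr([*(C+d*np.array([np.cos(PHI),np.sin(PHI)])),z]))
```

```text
tip 0.085 [266.6 202.8] [583. 114.]
tip 0.095 [266.3 199.5] [581.  98.]
tip 0.102 [266.  197.2] [580.  86.]
tip 0.11 [265.7 194.5] [579.  73.]
tip 0.12 [265.4 191.1] [577.  56.]
tip 0.135 [264.8 186. ] [574.  30.]
bar 0.036 0.074 [266.3 204.2] [582. 121.]
bar 0.036 0.102 [265.3 195. ] [577.  75.]
bar -0.036 0.074 [286.3 215.9] [682. 180.]
bar -0.036 0.102 [285.6 206.7] [678. 133.]
```

The side view shows the tip at the bar's top edge with no contact force, so the closed fingertips are probably higher than r.nose_length says. I'll check that by touching down gently on the controller's plain top, away from the dial.

Run:
```python
from h import *
e=np.array(telemetry.current_ee_pos())
r.move_l([e[0],e[1],0.14],vel=.15)
p,q=pose(0,0.048,rad=0.045,zt=0.105); r.move_l(p,vel=.2)
print(np.round(p,4)); p[2]=0.065; g=r.move_l(p,vel=.015,guard=4)
print(g,np.round(telemetry.current_ee_pos(),4),np.round(telemetry.current_wrist_force(),2),telemetry.current_t())
p[2]=0.13; r.move_l(p,vel=.2)
```

```text
[0.548 0.237 0.13 ]
False [0.548 0.237 0.065] [ 0.44 -0.2   0.06] 16.4167
```

Run:
```python
from h import *
p=np.array(telemetry.current_ee_pos()); print(np.round(p,4))
p[2]=0.068; r.move_l(p,vel=.2); p[2]=.04
g=r.move_l(p,vel=.03,guard=4)
print(g,np.round(telemetry.current_ee_pos(),4),np.round(telemetry.current_wrist_force(),2),telemetry.current_t())
s=vision.snapshot("side");tp=vision.snapshot("top")
cv2.imwrite("pics/v4.png",np.hstack([cv2.resize(tp[180:280,195:295],(400,400),interpolation=3),cv2.resize(s[180:260,230:310],(400,400),interpolation=3)])[...,::-1])
for cn in("side","top"):
    k,M,pp=cam(cn); o=np.array(telemetry.current_ee_pos())
    for z in(.062,o[2]):
        u=(np.array([o[0],o[1],z])-pp)@M; uv=np.array([u[0]/u[2]*k["fx"]+k["cx"],u[1]/u[2]*k["fy"]+k["cy"]])
        print(cn,z,np.round((uv-[230,180])*5+[400,0] if cn=="side" else (uv-[195,180])*4))
```

```text
[0.5479 0.237  0.1299]
True [0.5478 0.237  0.0644] [ 0.66 -0.67  3.35] 17.7083
side 0.062 [499. 177.]
side 0.06436811071050963 [499. 173.]
top 0.062 [122. 278.]
top 0.06436811071050963 [121. 277.]
```

View pics/v4.png

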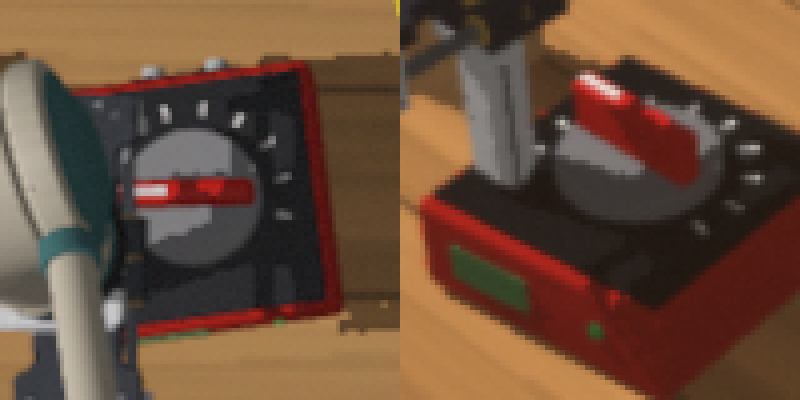

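Contact with the box top (z 0.062) came at TCP z 0.0644, so the closed fingertips are only about 2.4 mm ahead of the TCP, not 25 mm. The side view agrees, and the lateral position is right. The dial is still untouched at its start stop. I'll redo the approach with the corrected height.

```bash
sed -i 's/zt+r.nose_length\]/zt+0.0024]/; s/ZT=0.085/ZT=0.082/' h.py
python3 - <<'E'
from h import *
p=np.array(telemetry.current_ee_pos()); p[2]=.0844; r.move_l(p,vel=.2)
r.move_l(pose(0,0.030)[0],vel=.15,guard=6)
t=np.array([np.sin(PHI),-np.cos(PHI)]); f0=np.array(telemetry.current_wrist_force())
g=r.move_l(pose(0,.010)[0],vel=.02,guard=3)
e=np.array(telemetry.current_ee_pos()); F=np.array(telemetry.current_wrist_force())-f0
print(g,"off",round(-(e[:2]-C)@t,4),np.round(e,4),np.round(F,2),telemetry.current_t())
E
```

```text
True off 0.0196 [0.577  0.2213 0.0838] [ 0.94 -0.83 -0.26] 19.0083
```

Contact at offset 19.6 mm, as expected from the sizes. Now I'll push along the arc click by click, with guards.

Run:
```python
from h import *
def mark():
    for cn in("wrist","side"):
        vision.snapshot(cn); a=models.mark_of("dial_mark",cn)
        if a:
            d=np.array(a[0]["at"])[:2]-C; print("  ",cn,"turned",round((np.degrees(PHI-np.arctan2(d[1],d[0]))+180)%360-180,1),"rad",round(np.hypot(*d),4),"s",round(a[0]["score"],2))
ok=True
for n in range(3):
    for d in (5,10,15):
        P=pose(np.radians(24*n+d),.0193); g=r.move_l(P[0],P[1],vel=.03,guard=12)
        F=np.array(telemetry.current_wrist_force()); print(24*n+d,g,np.round(F,1))
        if g: ok=False;break
    if not ok: break
    r.hold(.15); mark(); print(telemetry.current_t())
```

```text
5 False [-4.8 -2.   1.2]
10 False [-9.5 -0.7  4.4]
15 False [-4.8  0.3  1.3]
   wrist turned 10.6 rad 0.0334 s 0.81
   side turned 11.0 rad 0.0331 s 0.58
20.1333
29 False [-8.7  1.6  2.4]
34 False [-7.4  1.8  0.4]
39 False [-1.7  0.9 -1.6]
   wrist turned 39.3 rad 0.0359 s 0.56
   side turned -122.4 rad 0.2588 s 0.74
21.4083
53 False [-5.7  4.8  3. ]
58 False [-5.6  6.5  3.6]
63 False [-1.9  2.1  1.9]
   wrist turned 64.0 rad 0.035 s 0.89
   side turned 59.9 rad 0.0312 s 0.93
22.6833
```

```bash
cat >> h.py <<'E'
def plan(cn,name,z=0.102,h=0.075,n=400):
    k,M,p=cam(cn); im=vision.snapshot(cn); g=np.linspace(-h,h,n); X=C[0]-g[:,None]+0*g; Y=C[1]-g[None,:]+0*g[:,None]
    u=(np.stack([X,Y,np.full_like(X,z)],-1)-p)@M
    return cv2.remap(im,(u[...,0]/u[...,2]*k["fx"]+k["cx"]).astype(np.float32),(u[...,1]/u[...,2]*k["fy"]+k["cy"]).astype(np.float32),1)
E
python3 - <<'E'
from h import *
e=np.array(telemetry.current_ee_pos()); w=pose(np.radians(63),.0193)[0]; print(np.round(e-w,4),np.round(telemetry.current_wrist_force(),1))
cv2.imwrite("pics/v5.png",np.hstack([plan("wrist","a"),plan("side","b")])[...,::-1])
E
```

```text
[0.0003 0.0002 0.0003] [-1.2  2.   1.9]
```

View pics/v5.png

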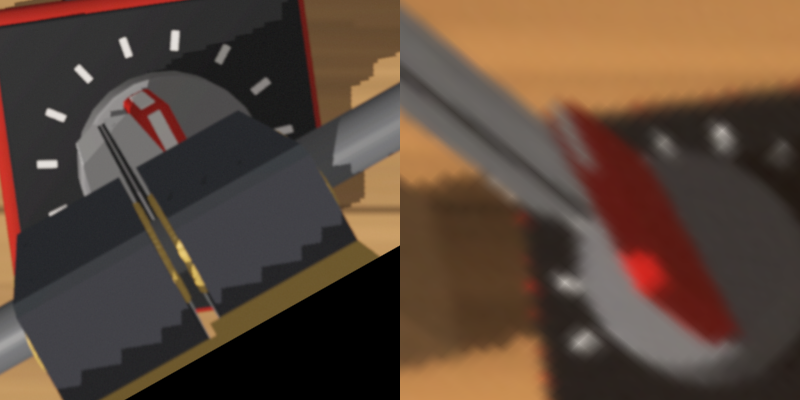

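The bar's stripe end is at (140,100) in the left panel, turned about 57–60°. That is just at the third half-way point, and the force is falling. I'll continue in small steps and use the force drop to spot each snap.

Run:
```python
from h import *
def ft(d):
    f=PHI-np.radians(d); F=np.array(telemetry.current_wrist_force()); return round(-F[:2]@[np.sin(f),-np.cos(f)],1)
seen=False; lo=9
for d in (65,67,69,76,80,83,85,87,88,89,90,91,92):
    P=pose(np.radians(d),.0193); g=r.move_l(P[0],P[1],vel=.03,guard=12); r.hold(.1)
    F=[ft(d)]; r.hold(.03); F.append(ft(d)); r.hold(.03); F.append(ft(d)); print(d,g,F,round(telemetry.current_t(),2))
    if g: break
    m=np.mean(F)
    if d>=80 and m>3: seen=True
    if d>=87 and seen and m<0.8: break
vision.snapshot("wrist")
d=np.array(models.mark_of("dial_mark","wrist")[0]["at"])[:2]-C; print(np.degrees(PHI-np.arctan2(d[1],d[0])),np.hypot(*d))
```

```text
65 False [np.float64(1.0), np.float64(1.4), np.float64(0.9)] 23.2
67 False [np.float64(-0.3), np.float64(-0.4), np.float64(0.9)] 23.62
69 False [np.float64(0.1), np.float64(0.7), np.float64(-0.7)] 24.03
76 False [np.float64(4.7), np.float64(5.5), np.float64(5.3)] 24.49
80 False [np.float64(8.6), np.float64(9.6), np.float64(9.8)] 24.91
83 False [np.float64(7.7), np.float64(6.0), np.float64(5.4)] 25.32
85 False [np.float64(6.0), np.float64(5.3), np.float64(5.2)] 25.74
87 False [np.float64(3.8), np.float64(2.6), np.float64(3.7)] 26.16
88 False [np.float64(2.6), np.float64(1.8), np.float64(2.0)] 26.57
89 False [np.float64(0.9), np.float64(1.2), np.float64(1.1)] 26.99
90 False [np.float64(1.6), np.float64(1.2), np.float64(0.8)] 27.41
91 False [np.float64(2.1), np.float64(1.6), np.float64(1.3)] 27.82
92 False [np.float64(1.3), np.float64(1.2), np.float64(1.2)] 28.24
97.69247255764843 0.034050697496527185
```

The fourth snap came at about 89–90°, and the mark now reads 97.7° (expected 96°). I'll back off, lift and check.

Run:
```python
from h import *
P=pose(np.radians(92),.034); r.move_l(P[0],vel=.12)
p=np.array(P[0]); p[2]=.16; r.move_l(p,vel=.2)
r.move_l([.56,.06,.16],vel=.3); print(telemetry.current_t())
for cn in("top","side","wrist"):
    vision.snapshot(cn); a=models.mark_of("dial_mark",cn)
    if a: d=np.array(a[0]["at"])[:2]-C; print(cn,np.degrees(PHI-np.arctan2(d[1],d[0])),np.hypot(*d),a[0]["score"])
a,b=plan("top","a",.064),plan("side","b",.102)
cv2.imwrite("pics/v6.png",np.hstack([a,b])[...,::-1])
```

```text
29.8917
top 93.2391909457356 0.03660491770240711 0.65
side 101.28211738497909 0.03138486896579308 0.78
wrist 90.74718145506202 0.033212196554880266 0.96
```

View pics/v6.png

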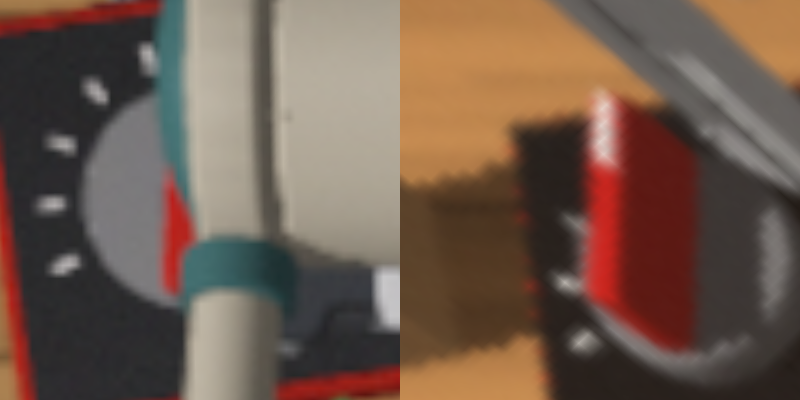

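The bar's stripe end is now at (602,100), pointing along +x, so it has turned about 95°, four clicks. Next I'll hover by the yellow box and confirm it in a crop.

Run:
```python
from h import *
r.move_l([.537,-.12,.16],vel=.3)
im,c=look("w7",["store_top","button_box"]); print(telemetry.current_t())
s=vision.snapshot("side"); print([(np.round(d["at"],4),round(d["score"],2)) for d in models.mark_of("store_top","side")][:2])
cv2.imwrite("pics/v7.png",np.hstack([cv2.resize(im,(500,375)),cv2.resize(s[260:390,270:410],(300,375))])[...,::-1])
```

```text
w7 store_top [(array([ 0.5398, -0.1614,  0.0579]), 0.78)]
w7 button_box [(array([ 0.5392, -0.1628, -0.0024]), 0.77)]
31.2
[(array([ 0.3874, -0.1459,  0.0646]), 0.78), (array([ 0.5408, -0.1638,  0.0636]), 0.64)]
```

View pics/v7.png

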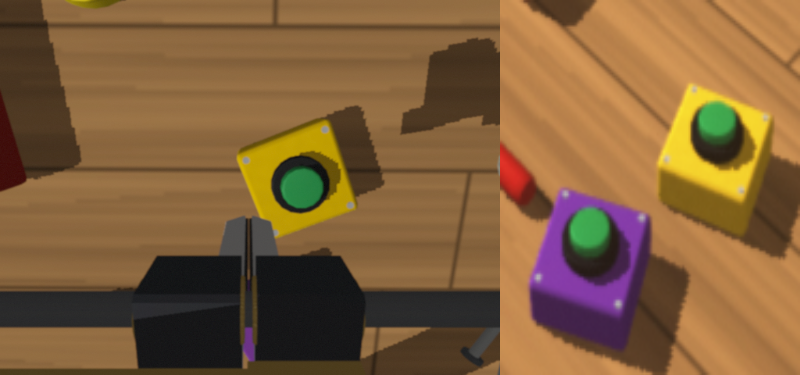

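The wrist view shows the yellow box's green button at (302,187), and the purple look-alike is separate at side crop (590,240). All the views put the yellow box's button at about (0.539,-0.163,0.064). Pressing now.

Run:
```python
from h import *
p=np.array([.539,-.163,.16]); r.move_l(p,vel=.2); p[2]=.080; r.move_l(p,vel=.15,guard=6)
f0=np.array(telemetry.current_wrist_force()); zc=None
for z in np.arange(.078,.050,-.0015):
    p[2]=z; g=r.move_l(p,vel=.02,guard=8)
    F=(np.array(telemetry.current_wrist_force())-f0)[2]; e=telemetry.current_ee_pos()[2]
    print(round(z,4),round(e,4),round(F,1),g,round(telemetry.current_t(),2))
    if g or F>9: break
r.hold(.2); print(np.round(telemetry.current_wrist_force(),1),telemetry.current_ee_pos()[2])
```

```text
0.078 0.0788 -0.3 False 32.6
0.0765 0.0766 -0.8 False 32.85
0.075 0.0749 -0.6 False 33.1
0.0735 0.0734 -0.3 False 33.35
0.072 0.0719 -0.4 False 33.6
0.0705 0.0704 -1.3 False 33.85
0.069 0.0689 -1.2 False 34.1
0.0675 0.0674 -0.2 False 34.35
0.066 0.0662 0.6 False 34.6
0.0645 0.0647 1.7 False 34.85
0.063 0.0631 2.5 False 35.1
0.0615 0.0617 2.6 False 35.35
0.06 0.0604 5.2 False 35.6
0.0585 0.0602 12.6 False 35.85
[-2.   0.7 13.7] 0.06018846566532189
```

The button bottomed out: about 6 mm of travel, then a hard stop. Withdrawing and doing a last check.

Run:
```python
from h import *
p=np.array(telemetry.current_ee_pos()); p[2]=.17; r.move_l(p,vel=.15)
r.move_l([.45,-.02,.22],vel=.25); print(telemetry.current_t(),np.round(telemetry.current_wrist_force(),1))
tp=vision.snapshot("top"); s=vision.snapshot("side")
for cn in("side","top"):
    for t in("store_top","dial_mark"): print(cn,t,[(np.round(d["at"],4),round(d["score"],2)) for d in models.mark_of(t,cn)][:2])
cv2.imwrite("pics/v8.png",np.hstack([cv2.resize(tp[130:370,120:520],(400,240)),cv2.resize(s,(400,240))])[...,::-1])
```

```text
37.7917 [ 0.2 -1.3  0.2]
side store_top [(array([ 0.5429, -0.1631,  0.0607]), 0.75), (array([ 0.388 , -0.1477,  0.0637]), 0.54)]
side dial_mark [(array([0.6295, 0.1926, 0.103 ]), 0.72), (array([ 0.554 , -0.4014,  0.004 ]), 0.38)]
top store_top [(array([ 0.5394, -0.164 ,  0.0692]), 0.71)]
top dial_mark [(array([0.6364, 0.1929, 0.103 ]), 0.7)]
```

View pics/v8.png

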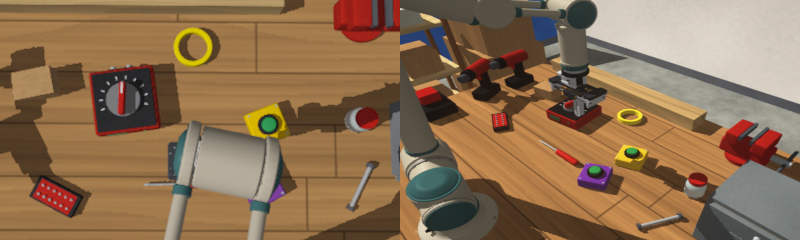

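The top view shows the bar pointing to +x at (122,97), the button free and the loose things in place. The mark is about (0.633,0.193), roughly 52 mm from its start, which is inside the 49.6–57.1 mm band. Handing in.

```bash
python3 -c "
from h import *
r.sign_off(); print(telemetry.current_t())"
```

```text
the job is handed in; nothing more can be done
the job is handed in; nothing more can be done
```

I turned the dial four clicks clockwise, from stop 1 to stop 5, by pushing one side of the bar with the closed fingertips. I then pressed the yellow box's green button fully down, let it come up, withdrew and handed the job in. The arm was clear by 37.8 s of the 48 s allowed. The hand-in gave no verdict.

**Last checks:**
- **Dial:** the bar points along +x. The marked end is about 52 mm from its start (53.5 mm expected, 49.6–57.1 mm allowed). Force readings at the pushing finger stayed below about 10 N.
- **Button:** it travelled about 6 mm to a hard stop, and I held it there at about 14 N. I pressed only after the dial had snapped into place and been checked in the pictures. I didn't measure that it came back up; the finger is clear and the last picture shows nothing on it.
- **Loose things:** the tape, jar, screwdriver, bit case and bolt look unmoved in the last pictures. I didn't measure their positions.

**What disagreed:**
- **Fingertip length:** with the gripper closed, the fingertips were only about 2.4 mm ahead of the tool point, not the stated 25 mm. My first approach passed over the bar without touching it. I found the true length by touching the controller's top.
- **Dial angle:** single readings from the vision networks ranged from 91° to 101°. The force drop at the fourth click and the pictures both agree with 96°.

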